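Load the slide carrier under the reader's low bridge

TASK

Without picking it up, push the flat slide carrier with your fingertips along the bench into the reader's lane and under the low bridge until it is fully home, flat against the stop at the end of the lane. Then press the reader's start button all the way down and let it go. The carrier must stay flat on the bench, never lifted or tipped, and the loose lab ware around it must be left where it stands.

Things in the scene. Friction and masses are not known exactly. Their poses are not given: they have to be found in the camera images.
- carrier: the slide carrier: a flat aluminium tray loose on the bench, 130 mm long (its x) x 92 mm wide (its y) x 16 mm high, 0.2 to 0.4 kg, four glass microscope slides flush in its top. Origin: centre of its underside; z up. It starts in front of the lane's mouth, up to 25 mm off the lane's centre line and turned up to 0.3 rad from it
- reader: the slide reader, fixed: a low bridge over a straight lane whose floor is the bench. Origin: on the bench, on the lane's centre line; x runs along the lane from open mouth to stop, y to the left of that, z up. Lane 100 mm wide between guide rails 12 mm high, 16 mm thick, from x = -60 to +87 mm. Right of it (y -50 to -114, x -20 to +80 mm) a cream housing 50 mm high carries the start button
- mouth (a point): point on the bench on the lane's centre line at the mouth (reader x = -97 mm); axes as the reader's. From here to x = -60 mm the rails flare from about 145 mm apart to the lane's 100 mm
- bridge (a point): point on the lane's centre line at the height of the bridge's underside, 21 mm above the bench (5 mm headroom over the carrier), mid bridge (reader x = +15 mm); axes as the reader's. The bridge is 60 mm deep along x and spans the lane; its top is 42 mm above the bench, flat, with a black cover plate
- home (a point): point on the bench where the carrier's origin is when it is home (reader x = +10 mm); axes as the reader's. The carrier's leading short side then touches the stop, a cross wall 18 mm high with its face at reader x = +75 mm; its trailing short side is at x = -55 mm, 40 mm short of the bridge, so fingers need not go under. The rails keep it within 4 mm of the centre line
- start_top (a point): centre of the top face of the start button, a grey round push button 26 mm across in a black collar on the reader's housing (at reader x = 22, y = -84 mm, 72 mm above the bench when up); it is pressed straight down
- start (a joint): travel of the start button: 0 up, 0.006 m fully down; a spring returns it, about 5 N holds it fully down
- dish: bystander: round covered glass dish, 64 mm across, 16 mm high, left of the lane near the bridge; origin: centre of underside
- dropper: bystander: small amber dropper bottle, 28 mm across, 62 mm high, beyond the stop; origin: centre of underside
- slidebox: bystander: blue slide box 85 x 34 x 30 mm, right of the housing; origin: centre of underside
- reagent: bystander: amber jar 56 mm across, 60 mm high, at the front left; origin: centre of underside
- beaker: bystander: glass beaker 68 mm across, 85 mm high, at the back left; origin: centre of underside
- forceps: bystander: steel forceps 125 mm long lying on the bench at the front right; origin: centre of underside
- tipbox: bystander: grey box with a dark red lid, 115 x 80 x 62 mm, on the right; origin: centre of underside
Mind the look-alikes: they are no part of the job. Of the things like the carrier, leave any that is orange; of the rest the larger one is meant.

How it is judged:
By the outcome, as a careful person would: the job done as asked, in the order asked, and still so for the second after the job is handed in, with the robot touching nothing.
It also fails if it takes over 67 s, if anything falls off the work surface, if the arm or the gripper's body presses on something with over 40 N, if the wrist force passes 120 N, or if a joint passes its speed limit or range.

ROBOT

A 7-joint arm with a two-finger parallel gripper is mounted at the origin on the work surface. World frame = base frame: x ahead of the robot, y to its left, z up, the work surface at z = 0. Lengths are in mm, angles in rad, forces in N, time in s.
With the tool pointing down it reaches from about 425 to 875 mm from the base axis. Payload 4.7 kg.
Tool frame: the origin (TCP) lies on the front face of the gripper's body, between the roots of the fingers; the fingertips stand 70 mm ahead of it and the grasp point (between the pads) lies 51 mm ahead of it; z points along the fingers, x is the direction in which the jaws open and shut, and the axes are right-handed (so a half turn about z gives the same grasp; the last joint's range is limited). The gripper opens to 87 mm and grips with 3 to 60 N. Pads are 19 mm wide; open, the fingers measure 117 mm over their backs; the gripper's body (75 mm by 190 mm) begins 51 mm behind the grasp point.
Start: joints at [1.237, 0.321, -0.07, 1.45, 0.023, 1.371, -0.057], TCP at [221.522, -611.103, 292.287] pointing down, gripper open.
Joint ranges: [-2.86, 2.86], [-0.3, 2.09], [-1.38, 1.24], [0.06, 2.45], [-1.56, 4.7], [0.09, 2.05], [-2.69, 2.69]. Speed limits (rad/s): [2.57, 2.57, 3.14, 3.14, 3.14, 3.14, 3.14].

INTERFACE

Orientations are given as a unit quaternion [x, y, z, w].
In Python, from cell import robot gives the robot as it stands.
- The arm moves only by the tool arm_command, never from a script. Its argument "targets" is a list of rows, each an object of numbers: "tx", "ty", "tz": the shift along the tool's x, y, z in cm; "ax", "ay", "az": the turn, a rotation vector about the tool's x, y, z in rad; "claw": the closure, from -1 (fully open) to 1 (shut). In form: [{"tx": .., "ty": .., "tz": .., "ax": .., "ay": .., "az": .., "claw": ..}, ...]. A call has exactly 10 rows; each row shifts and turns the commanded pose from where the row before left it, along the tool's axes as they then stand; what a row does not reach is not made up. A row lasts 1/10 s, in which the tool goes at most 50 mm and 8.59 degrees, less where a joint would pass 70% of its speed; a pose out of reach is approached as far as the arm can. A call with a gripper value outside its range is refused whole. The fingers move at their own pace and stop on an object; "squeeze" is the grip in N (left out, the last holds). Time passes only in rows, so rows that do not move let the fingers close, or fill a call up. It gives the time, the measured TCP pose, the force and the opening at its end, in the units of the state.
- robot.state(): the state, without advancing time (a new reading comes with each control period).
- robot.get_image(name): name is "scene" or "top"; returns a dict with "img" (480x640x3 uint8, red, green, blue), "depth" (480x640 float32, mm along the optical axis (not along the pixel's ray), 0 where there is no reading), "mtx" (3x3 intrinsics, pixels), "k1" (the pictures are not rectified: a ray, as slopes to the right and down, at radius r is drawn at 1 + k1 r^2 times it, then the intrinsics apply), "world_from_camera" (4x4, takes a point from camera to world coordinates). Camera axes: x right, y up, looking along -z (the intrinsics and any distortion apply to the point x, -y, -z); pixel columns grow to the right and rows downward; lengths in mm; the calibration is good to about 2 mm. A picture is of the moment at which its call begins.
- robot.sign_off(): hands the job in, once; it reports no verdict.
The state is a dict: "clock": time; "joints": joint angles; "qvel": joint speeds; "tau": joint torques, N m; "tool_pos": TCP position; "ee_rot": TCP orientation; "force": force on the tool from outside, world axes, zero at the start; "wrist_torque": the same for the moment, N m; "finger_gap": opening from 0.0 (shut) to 1.0 (fully open).
Only numpy, scipy, OpenCV 4.12 (cv2) and the standard library are available. Lean on these libraries where they do the work, as an engineer would, in place of code of your own. Each camera call takes 0.05 s, during which the arm holds its last target. There are 200 camera calls.

## Working session

There is one attempt and no reset: what is moved stays moved. The work goes in short steps, Python scripts to look and compute and a tool call to move; the robot and the scene stay as the last step left them, time stands still between calls to the robot, and variables do not carry over. Pictures are saved under pics/ and viewed, about 8 in all and at most 12, crops included, and the job is handed in when it is done.

Besides the shell and the picture viewer there is one more tool, called after ">>>" as a command line: name --argument value ..., lists and objects as JSON in quotes. arm_command: Moves the arm, as the interface text tells. Its arguments: {"type":"object","properties":{"targets":{"type":"array","items":{"type":"object","properties":{"tx":{"type":"number"},"ty":{"type":"number"},"tz":{"type":"number"},"ax":{"type":"number"},"ay":{"type":"number"},"az":{"type":"number"},"claw":{"type":"number"}}}},"squeeze":{"type":"number"}},"required":["targets"]}

```bash
mkdir -p pics; cat > h.py <<'E'
from cell import robot
import numpy as np, cv2
def grab(n):
    d=robot.get_image(n); cv2.imwrite(f'/tmp/{n}.png',d['img'][:,:,::-1]); np.save(f'/tmp/{n}.npy',d,allow_pickle=True); return d
def ray(d,u,v):
    K=np.array(d['mtx']);p=np.array([[[u,v]]],float)
    s=cv2.undistortPoints(p,K,np.array([d['k1'],0,0,0.]))[0,0]
    T=np.array(d['world_from_camera']);r=T[:3,:3]@np.array([s[0],-s[1],-1]);return T[:3,3],r
def on(d,u,v,z):
    o,r=ray(d,u,v);return o+r*(z-o[2])/r[2]
E
python3 - <<'E'
from h import *
for n in('scene','top'):
    d=grab(n);cv2.imwrite(f'pics/{n}0.png',d['img'][:,:,::-1]);print(d['mtx'],d['k1'],d['world_from_camera'])
print(robot.state())
E
```

```text
[[498.81252465   0.         318.34547243]
 [  0.         498.81252465 242.21614159]
 [  0.           0.           1.        ]] -0.07264422832074273 [[-6.78181629e-01 -4.00131978e-01  6.16412264e-01  1.23208514e+03]
 [ 7.34737277e-01 -3.86514480e-01  5.57465417e-01  5.94682638e+02]
 [ 1.51925258e-02  8.30963872e-01  5.56118899e-01  6.86188551e+02]
 [ 0.00000000e+00  0.00000000e+00  0.00000000e+00  1.00000000e+00]]
[[459.61489188   0.         317.49471248]
 [  0.         459.61489188 242.13674811]
 [  0.           0.           1.        ]] -0.015462612967567192 [[-2.80495580e-02  9.85232756e-01 -1.68907189e-01  3.71372816e+02]
 [-9.99605774e-01 -2.78545253e-02  3.52447608e-03 -1.63651414e+01]
 [-1.23240030e-03  1.68939462e-01  9.85625659e-01  1.17542976e+03]
 [ 0.00000000e+00  0.00000000e+00  0.00000000e+00  1.00000000e+00]]
{'clock': 0.1, 'joints': array([ 1.23709726,  0.32174121, -0.07008213,  1.45152614,  0.02262266,
        1.37082816, -0.05689067]), 'qvel': array([-0.00095947, -0.00312506,  0.00048935, -0.00345463, -0.0001926 ,
       -0.00021592,  0.00179838]), 'tau': array([-1.11045817e-04, -4.92572021e+01, -4.05666931e-01, -3.13403964e+01,
       -6.42747106e-02,  3.94294015e-02,  3.43535930e-05]), 'tool_pos': array([ 221.36422797, -610.74691115,  291.289246  ]), 'ee_rot': array([ 8.18799375e-01, -5.74079130e-01, -7.34474653e-04, -4.43743419e-04]), 'force': array([-0.31894543, -0.66429841, -0.89809955]), 'wrist_torque': array([-0.05504534,  0.00547809,  0.02287017]), 'finger_gap': 0.9963936288671497}
```

View pics/top0.png

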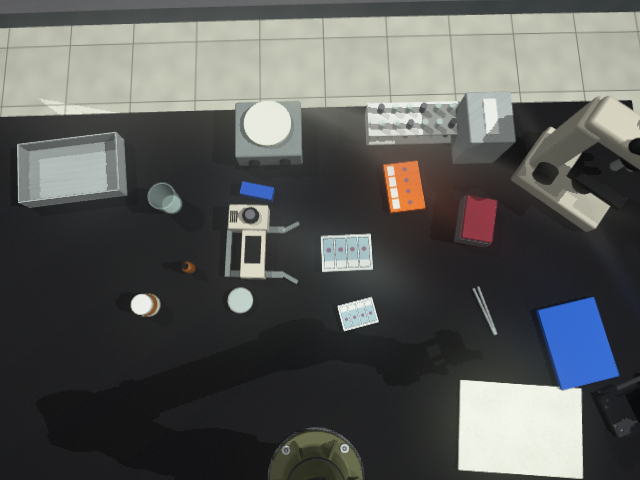

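View pics/scene0.png

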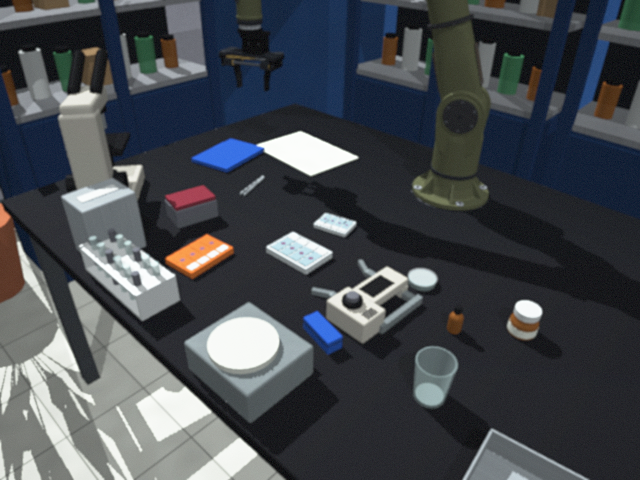

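Top view: the carrier is the larger white tray at about (347,252), and the small look-alike is at (358,314). The lane runs right to left in the image, with its mouth at about x=297, the bridge at (253,254), the button at (250,214) and the dish at (240,300). The scene view agrees.

```bash
python3 - <<'E'
from h import *
d=np.load('/tmp/top.npy',allow_pickle=True).item()
im=d['img'];c=im[180:350,200:400,::-1];cv2.imwrite('pics/c1.png',cv2.resize(c,None,fx=4,fy=3.5*4/3.5*1.0*0.85,interpolation=cv2.INTER_CUBIC)[:600])
hsv=cv2.cvtColor(im,cv2.COLOR_RGB2HSV)
m=(hsv[:,:,2]>95).astype(np.uint8)
m[:, :310]=0;m[:225]=0;m[285:]=0;m[:,385:]=0
cs,_=cv2.findContours(m,0,2);k=max(cs,key=cv2.contourArea);r=cv2.minAreaRect(k);print(r)
P=np.array([on(d,*p,16)[:2] for p in cv2.boxPoints(r)]);print(P,P.mean(0),[np.linalg.norm(P[i]-P[i-1]) for i in range(4)])
for i in range(4):
  e=P[i]-P[i-1];print(np.degrees(np.arctan2(e[1],e[0])))
E
```

```text
((346.3082580566406, 252.28146362304688), (36.64398193359375, 50.992801666259766), 87.39744567871094)
[[ 588.10187369  -27.46448853]
 [ 590.4528109  -158.42823284]
 [ 495.98592896 -158.14684751]
 [ 493.75411002  -28.94440856]] [542.07368089 -93.24599436] [np.float64(94.35936981891119), np.float64(130.98484350451687), np.float64(94.46730101726943), np.float64(129.2217135200234)]
0.8986563666340438
-88.97159083969404
179.8293354904564
90.98961823378951
```

View pics/c1.png

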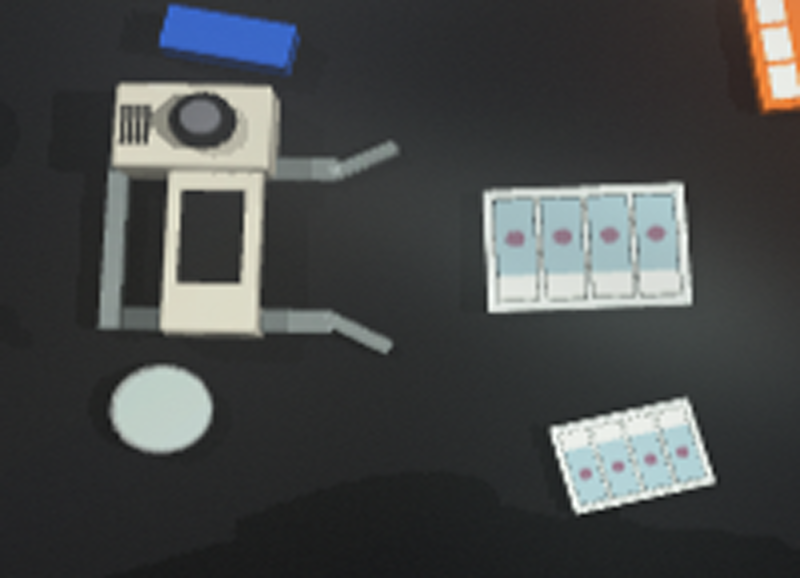

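The crop confirms the layout. The rail flare tips are at about crop (395,148) and (390,348), and the carrier is slightly turned relative to the lane. I'll fit the reader using the depth.

```bash
cat >> h.py <<'E'
def cloud(d):
    K=np.array(d['mtx']);v,u=np.mgrid[:480,:640]
    s=cv2.undistortPoints(np.stack([u,v],-1).reshape(-1,1,2).astype(float),K,np.array([d['k1'],0,0,0.])).reshape(480,640,2)
    z=d['depth'];c=np.stack([s[...,0]*z,-s[...,1]*z,-z],-1);T=np.array(d['world_from_camera'])
    return c@T[:3,:3].T+T[:3,3]
E
python3 - <<'E'
from h import *
d=np.load('/tmp/top.npy',allow_pickle=True).item();W=cloud(d)
print('bench z',np.median(W[330:350,250:300,2]),W[330:350,250:300,2].std(),'carrier z',np.median(W[245:260,335:360,2]))
box=np.zeros((480,640),bool);box[195:290,215:305]=1
def rect(lo,hi,b,n):
    m=b&(W[...,2]>lo)&(W[...,2]<hi)
    m=cv2.morphologyEx(m.astype(np.uint8),cv2.MORPH_OPEN,np.ones((3,3),np.uint8))
    cs,_=cv2.findContours(m,0,1);k=max(cs,key=cv2.contourArea)
    q=W[k[:,0,1],k[:,0,0],:2].astype(np.float32);r=cv2.minAreaRect(q)
    print(n,np.round(r[0],1),np.round(r[1],1),round(r[2],2),int(m.sum()))
rect(36,46,box,'bridge');rect(46,56,box,'housing');rect(62,80,box,'button')
b=np.zeros((480,640),bool);b[230:275,310:385]=1;rect(10,22,b,'carrier')
# black cover plate
g=d['img'].max(2);m=np.zeros((480,640),np.uint8);m[228:272,238:268]=g[228:272,238:268]<60
cs,_=cv2.findContours(m,0,1)
for k in sorted(cs,key=cv2.contourArea)[-2:]:
    r=cv2.minAreaRect(k);P=np.array([on(d,*p,42)[:2] for p in cv2.boxPoints(r)]);print('plate',r,P.round(1),P.mean(0))
# rails z=12: gray pts
m=box&(W[...,2]>7)&(W[...,2]<16)&(W[...,1]<60)
u=W[m];
for s in(u[u[:,0]>540],u[u[:,0]<540]):
    print(len(s)); 
    for y in range(-40,70,6):
        t=s[abs(s[:,1]-y)<3]
        if len(t)>1:print(y,t[:,0].min().round(1),t[:,0].max().round(1),len(t))
E
```

```text
bench z -1.2843007362396293 64.39521959851604 carrier z 15.739006840097318
bridge [542.5 143.1] [ 60.1 120. ] 87.17 1086
housing [632.9 127.2] [45.4 63.3] 84.39 552
button [634.1 145.7] [25.2 22.7] 3.14 91
carrier [541.4 -92.7] [ 92.3 129.6] 1.33 1755
plate ((239.5, 251.0), (36.0, 3.0), 90.0) [[594.5 178.6]
 [594.3 171. ]
 [503.4 171. ]
 [503.6 178.5]] [548.98123252 174.76775358]
plate ((252.389404296875, 249.15933227539062), (14.900256156921387, 25.942411422729492), 3.814074993133545) [[521.7 163.3]
 [587.  158.9]
 [583.4 121.6]
 [518.2 126.4]] [552.57780785 142.56089325]
57
26 617.1 625.0 5
32 615.0 625.4 9
38 611.9 623.1 10
44 609.3 620.2 14
50 607.3 618.7 8
56 602.6 615.5 8
62 602.5 613.0 3
45
32 470.0 475.0 3
38 465.0 477.9 9
44 470.1 480.5 13
50 473.1 483.1 7
56 475.8 488.7 9
62 480.7 488.5 4
```

>>> arm_command --targets '[{"az": -0.116,"claw": -0.3},{"az": -0.116,"claw": -0.3},{"az": -0.116,"claw": -0.3},{"az": -0.116,"claw": -0.3},{"az": -0.116,"claw": -0.3},{"az": -0.116,"claw": -0.3},{"az": -0.116,"claw": -0.3},{"az": -0.116,"claw": -0.3},{"az": -0.116,"claw": -0.3},{"az": -0.116,"claw": -0.3}]' --squeeze 20

```text
invalid input at $.targets[0]: expected keys tx, ty, tz, ax, ay, az, claw
```

>>> arm_command --targets '[{"tx": 1.5,"ty": -2.1,"claw": -0.3},{"tx": 1.5,"ty": -2.1,"claw": -0.3},{"tx": 1.5,"ty": -2.1,"claw": -0.3},{"tx": 1.5,"ty": -2.1,"claw": -0.3},{"tx": 1.5,"ty": -2.1,"claw": -0.3},{"tx": 1.5,"ty": -2.1,"claw": -0.3},{"tx": 1.5,"ty": -2.1,"claw": -0.3},{"tx": 1.5,"ty": -2.1,"claw": -0.3},{"tx": 1.5,"ty": -2.1,"claw": -0.3},{"tx": 1.5,"ty": -2.1,"claw": -0.3}]'

```text
invalid input at $.targets[0]: expected keys tx, ty, tz, ax, ay, az, claw
```

>>> arm_command --targets '[{"tx": 1.5,"ty": -2.1,"claw": -0.3},{"tx": 1.5,"ty": -2.1,"claw": -0.3},{"tx": 1.5,"ty": -2.1,"claw": -0.3},{"tx": 1.5,"ty": -2.1,"claw": -0.3},{"tx": 1.5,"ty": -2.1,"claw": -0.3},{"tx": 1.5,"ty": -2.1,"claw": -0.3},{"tx": 1.5,"ty": -2.1,"claw": -0.3},{"tx": 1.5,"ty": -2.1,"claw": -0.3},{"tx": 1.5,"ty": -2.1,"claw": -0.3},{"claw": -0.3}]'

```text
invalid input at $.targets[0]: expected keys tx, ty, tz, ax, ay, az, claw
```

All seven keys are needed in every row.

>>> arm_command --targets '[{"tx": 0,"ty": 0,"tz": 0,"ax": 0,"ay": 0,"az": -0.116,"claw": -0.3},{"tx": 0,"ty": 0,"tz": 0,"ax": 0,"ay": 0,"az": -0.116,"claw": -0.3},{"tx": 0,"ty": 0,"tz": 0,"ax": 0,"ay": 0,"az": -0.116,"claw": -0.3},{"tx": 0,"ty": 0,"tz": 0,"ax": 0,"ay": 0,"az": -0.116,"claw": -0.3},{"tx": 0,"ty": 0,"tz": 0,"ax": 0,"ay": 0,"az": -0.116,"claw": -0.3},{"tx": 0,"ty": 0,"tz": 0,"ax": 0,"ay": 0,"az": -0.116,"claw": -0.3},{"tx": 0,"ty": 0,"tz": 0,"ax": 0,"ay": 0,"az": -0.116,"claw": -0.3},{"tx": 0,"ty": 0,"tz": 0,"ax": 0,"ay": 0,"az": -0.116,"claw": -0.3},{"tx": 0,"ty": 0,"tz": 0,"ax": 0,"ay": 0,"az": -0.116,"claw": -0.3},{"tx": 0,"ty": 0,"tz": 0,"ax": 0,"ay": 0,"az": -0.116,"claw": -0.3}]' --squeeze 20

```text
clock: 1.1
tool_pos: [221.4, -610.9, 291.6]
ee_rot: [1.0, -0.029, -0.0, -0.001]
force: [-0.4, -0.2, -0.7]
finger_gap: 0.647
```

>>> arm_command --targets '[{"tx": 1.5,"ty": -2.1,"tz": 0,"ax": 0,"ay": 0,"az": 0,"claw": -0.3},{"tx": 1.5,"ty": -2.1,"tz": 0,"ax": 0,"ay": 0,"az": 0,"claw": -0.3},{"tx": 1.5,"ty": -2.1,"tz": 0,"ax": 0,"ay": 0,"az": 0,"claw": -0.3},{"tx": 1.5,"ty": -2.1,"tz": 0,"ax": 0,"ay": 0,"az": 0,"claw": -0.3},{"tx": 1.5,"ty": -2.1,"tz": 0,"ax": 0,"ay": 0,"az": 0,"claw": -0.3},{"tx": 1.5,"ty": -2.1,"tz": 0,"ax": 0,"ay": 0,"az": 0,"claw": -0.3},{"tx": 1.5,"ty": -2.1,"tz": 0,"ax": 0,"ay": 0,"az": 0,"claw": -0.3},{"tx": 1.5,"ty": -2.1,"tz": 0,"ax": 0,"ay": 0,"az": 0,"claw": -0.3},{"tx": 1.5,"ty": -2.1,"tz": 0,"ax": 0,"ay": 0,"az": 0,"claw": -0.3},{"tx": 1.5,"ty": -2.1,"tz": 0,"ax": 0,"ay": 0,"az": 0,"claw": -0.3}]'

```text
clock: 2.1
tool_pos: [384.8, -409.9, 291.9]
ee_rot: [1.0, -0.032, -0.0, -0.0]
force: [-0.0, -1.0, 0.1]
finger_gap: 0.65
```

>>> arm_command --targets '[{"tx": 1.5,"ty": -2.1,"tz": 0,"ax": 0,"ay": 0,"az": 0,"claw": -0.3},{"tx": 1.5,"ty": -2.1,"tz": 0,"ax": 0,"ay": 0,"az": 0,"claw": -0.3},{"tx": 1.5,"ty": -2.1,"tz": 0,"ax": 0,"ay": 0,"az": 0,"claw": -0.3},{"tx": 1.5,"ty": -2.1,"tz": 0,"ax": 0,"ay": 0,"az": 0,"claw": -0.3},{"tx": 1.5,"ty": -2.1,"tz": 0,"ax": 0,"ay": 0,"az": 0,"claw": -0.3},{"tx": 1.5,"ty": -2.1,"tz": 0,"ax": 0,"ay": 0,"az": 0,"claw": -0.3},{"tx": 1.5,"ty": -2.1,"tz": 0,"ax": 0,"ay": 0,"az": 0,"claw": -0.3},{"tx": 1.5,"ty": -2.1,"tz": 0,"ax": 0,"ay": 0,"az": 0,"claw": -0.3},{"tx": 1.5,"ty": -2.1,"tz": 0,"ax": 0,"ay": 0,"az": 0,"claw": -0.3},{"tx": 0,"ty": 0,"tz": 0,"ax": 0,"ay": 0,"az": 0,"claw": -0.3}]'

```text
clock: 3.1
tool_pos: [533.2, -226.2, 291.9]
ee_rot: [1.0, -0.028, 0.0, -0.001]
force: [0.5, 1.0, 0.7]
finger_gap: 0.653
```

>>> arm_command --targets '[{"tx": 0.08,"ty": 0,"tz": 2.6,"ax": 0,"ay": 0,"az": 0,"claw": -0.3},{"tx": 0.08,"ty": 0,"tz": 2.6,"ax": 0,"ay": 0,"az": 0,"claw": -0.3},{"tx": 0.08,"ty": 0,"tz": 2.6,"ax": 0,"ay": 0,"az": 0,"claw": -0.3},{"tx": 0.08,"ty": 0,"tz": 2.6,"ax": 0,"ay": 0,"az": 0,"claw": -0.3},{"tx": 0.08,"ty": 0,"tz": 2.6,"ax": 0,"ay": 0,"az": 0,"claw": -0.3},{"tx": 0.08,"ty": 0,"tz": 2.6,"ax": 0,"ay": 0,"az": 0,"claw": -0.3},{"tx": 0.08,"ty": 0,"tz": 2.6,"ax": 0,"ay": 0,"az": 0,"claw": -0.3},{"tx": 0.08,"ty": 0,"tz": 2.0,"ax": 0,"ay": 0,"az": 0,"claw": -0.3},{"tx": 0.08,"ty": 0,"tz": 1.2,"ax": 0,"ay": 0,"az": 0,"claw": -0.3},{"tx": 0,"ty": 0,"tz": 0,"ax": 0,"ay": 0,"az": 0,"claw": -0.3}]'

```text
clock: 4.1
tool_pos: [536.8, -231.3, 76.4]
ee_rot: [0.999, -0.032, -0.002, -0.001]
force: [-0.1, -0.7, 0.0]
finger_gap: 0.651
```

>>> arm_command --targets '[{"tx": 0,"ty": -0.7,"tz": 0,"ax": 0,"ay": 0,"az": 0,"claw": -0.3},{"tx": 0,"ty": -0.7,"tz": 0,"ax": 0,"ay": 0,"az": 0,"claw": -0.3},{"tx": 0,"ty": -0.7,"tz": 0,"ax": 0,"ay": 0,"az": 0,"claw": -0.3},{"tx": 0,"ty": -0.7,"tz": 0,"ax": 0,"ay": 0,"az": 0,"claw": -0.3},{"tx": 0,"ty": -0.6,"tz": 0,"ax": 0,"ay": 0,"az": 0,"claw": -0.3},{"tx": 0,"ty": -0.4,"tz": 0,"ax": 0,"ay": 0,"az": 0,"claw": -0.3},{"tx": 0,"ty": -0.4,"tz": 0,"ax": 0,"ay": 0,"az": 0,"claw": -0.3},{"tx": 0,"ty": -0.4,"tz": 0,"ax": 0,"ay": 0,"az": 0,"claw": -0.3},{"tx": 0,"ty": 0,"tz": 0,"ax": 0,"ay": 0,"az": 0,"claw": -0.3},{"tx": 0,"ty": 0,"tz": 0,"ax": 0,"ay": 0,"az": 0,"claw": -0.3}]'

```text
clock: 5.1
tool_pos: [541.1, -185.5, 78.2]
ee_rot: [1.0, -0.031, -0.0, 0.0]
force: [1.2, -0.1, -0.4]
finger_gap: 0.652
```

>>> arm_command --targets '[{"tx": 0,"ty": -0.5,"tz": 0.1,"ax": 0,"ay": 0,"az": 0,"claw": -0.3},{"tx": 0,"ty": -0.5,"tz": 0.1,"ax": 0,"ay": 0,"az": 0,"claw": -0.3},{"tx": 0,"ty": -0.4,"tz": 0,"ax": 0,"ay": 0,"az": 0,"claw": -0.3},{"tx": 0,"ty": -0.4,"tz": 0,"ax": 0,"ay": 0,"az": 0,"claw": -0.3},{"tx": 0,"ty": -0.4,"tz": 0,"ax": 0,"ay": 0,"az": 0,"claw": -0.3},{"tx": 0,"ty": -0.4,"tz": 0,"ax": 0,"ay": 0,"az": 0,"claw": -0.3},{"tx": 0,"ty": -0.4,"tz": 0,"ax": 0,"ay": 0,"az": 0,"claw": -0.3},{"tx": 0,"ty": -0.4,"tz": 0,"ax": 0,"ay": 0,"az": 0,"claw": -0.3},{"tx": 0,"ty": -0.4,"tz": 0,"ax": 0,"ay": 0,"az": 0,"claw": -0.3},{"tx": 0,"ty": -0.4,"tz": 0,"ax": 0,"ay": 0,"az": 0,"claw": -0.3}]'

```text
clock: 6.1
tool_pos: [543.9, -143.1, 76.3]
ee_rot: [1.0, -0.032, 0.0, 0.0]
force: [-0.3, -1.6, -0.7]
finger_gap: 0.649
```

```bash
cat > look.py <<'E'
from h import *
import sys
s=robot.state();print(s['tool_pos'].round(1),s['force'].round(1))
d=grab('scene');t=grab('top')
a=d['img'][190:360,230:460,::-1];b=t['img'][190:290,210:400,::-1]
a=cv2.resize(a,(700,517),interpolation=2)
cv2.imwrite(f'pics/{sys.argv[1]}s.png',a);cv2.imwrite(f'pics/{sys.argv[1]}t.png',cv2.resize(b,(760,400),interpolation=2))
# carrier: visible bright top in top view, at z=16
W=cloud(t);m=np.zeros((480,640),np.uint8);z=W[...,2]
m[(z>11)&(z<21)&(W[...,0]>470)&(W[...,0]<625)&(W[...,1]>-260)&(t['img'].max(2)>95)]=1
m[:, :int(sys.argv[2])]=0;m[:,390:]=0;m=cv2.morphologyEx(m,cv2.MORPH_OPEN,np.ones((3,3),np.uint8))
cs,_=cv2.findContours(m,0,1);k=max(cs,key=cv2.contourArea);q=W[k[:,0,1],k[:,0,0],:2].astype(np.float32)
r=cv2.minAreaRect(q);print('carrier',np.round(r,2) if 0 else r)
E
python3 look.py l1 262
```

```text
[ 543.9 -143.1   76.3] [-0.3 -1.6 -0.7]
carrier ((549.124267578125, -58.79879379272461), (113.6235122680664, 92.46339416503906), 86.2829818725586)
```

View pics/l1t.png

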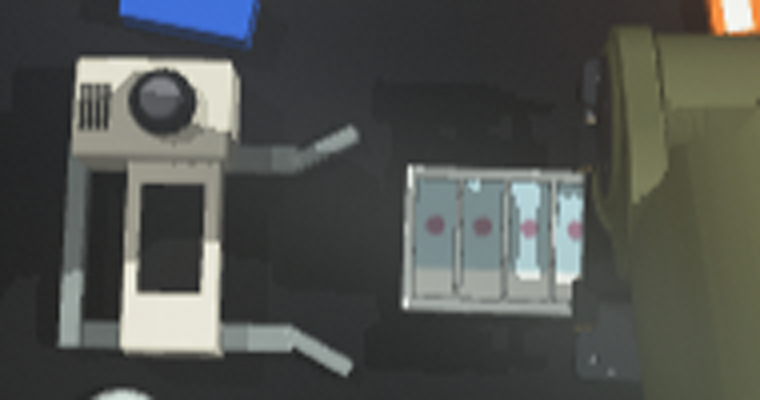

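The carrier is now parallel to the lane, but about 11 mm off to +x. I'll push on with a lateral drift to bring it onto the line.

>>> arm_command --targets '[{"tx": -0.12,"ty": -0.5,"tz": 0,"ax": 0,"ay": 0,"az": 0,"claw": -0.3},{"tx": -0.12,"ty": -0.5,"tz": 0,"ax": 0,"ay": 0,"az": 0,"claw": -0.3},{"tx": -0.12,"ty": -0.5,"tz": 0,"ax": 0,"ay": 0,"az": 0,"claw": -0.3},{"tx": -0.12,"ty": -0.5,"tz": 0,"ax": 0,"ay": 0,"az": 0,"claw": -0.3},{"tx": -0.12,"ty": -0.5,"tz": 0,"ax": 0,"ay": 0,"az": 0,"claw": -0.3},{"tx": -0.12,"ty": -0.5,"tz": 0,"ax": 0,"ay": 0,"az": 0,"claw": -0.3},{"tx": -0.12,"ty": -0.5,"tz": 0,"ax": 0,"ay": 0,"az": 0,"claw": -0.3},{"tx": -0.12,"ty": -0.5,"tz": 0,"ax": 0,"ay": 0,"az": 0,"claw": -0.3},{"tx": -0.12,"ty": -0.5,"tz": 0,"ax": 0,"ay": 0,"az": 0,"claw": -0.3},{"tx": 0,"ty": 0,"tz": 0,"ax": 0,"ay": 0,"az": 0,"claw": -0.3}]'

```text
clock: 7.2
tool_pos: [535.7, -96.6, 76.3]
ee_rot: [1.0, -0.031, -0.0, -0.0]
force: [0.8, -0.3, -0.3]
finger_gap: 0.646
```

```bash
python3 look.py l2 300
```

```text
[535.7 -96.6  76.3] [ 0.8 -0.3 -0.3]
carrier ((540.2075805664062, -19.400753021240234), (90.02664947509766, 93.30500793457031), 88.0770034790039)
```

View pics/l2t.png

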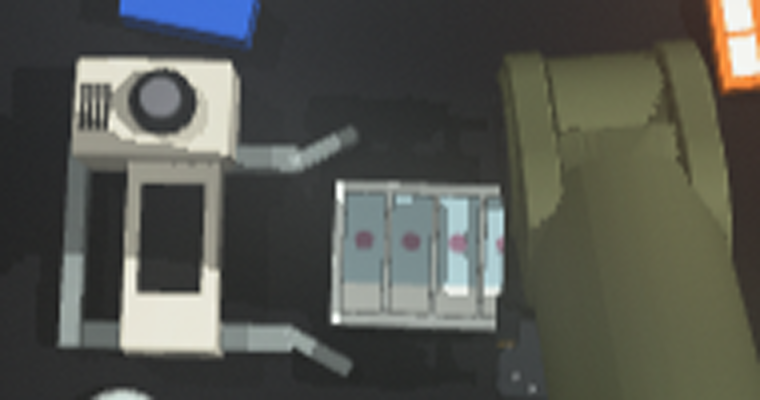

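It is centred on the lane line (540.2 against 540.1) and parallel. I'll push straight in.

>>> arm_command --targets '[{"tx": 0,"ty": -0.7,"tz": 0,"ax": 0,"ay": 0,"az": 0,"claw": -0.3},{"tx": 0,"ty": -0.7,"tz": 0,"ax": 0,"ay": 0,"az": 0,"claw": -0.3},{"tx": 0,"ty": -0.7,"tz": 0,"ax": 0,"ay": 0,"az": 0,"claw": -0.3},{"tx": 0,"ty": -0.7,"tz": 0,"ax": 0,"ay": 0,"az": 0,"claw": -0.3},{"tx": 0,"ty": -0.7,"tz": 0,"ax": 0,"ay": 0,"az": 0,"claw": -0.3},{"tx": 0,"ty": -0.7,"tz": 0,"ax": 0,"ay": 0,"az": 0,"claw": -0.3},{"tx": 0,"ty": -0.7,"tz": 0,"ax": 0,"ay": 0,"az": 0,"claw": -0.3},{"tx": 0,"ty": -0.7,"tz": 0,"ax": 0,"ay": 0,"az": 0,"claw": -0.3},{"tx": 0,"ty": -0.7,"tz": 0,"ax": 0,"ay": 0,"az": 0,"claw": -0.3},{"tx": 0,"ty": -0.7,"tz": 0,"ax": 0,"ay": 0,"az": 0,"claw": -0.3}]'

```text
clock: 8.3
tool_pos: [540.3, -27.4, 76.2]
ee_rot: [1.0, -0.031, -0.0, 0.0]
force: [-0.2, -2.2, -1.2]
finger_gap: 0.652
```

>>> arm_command --targets '[{"tx": 0,"ty": -0.6,"tz": 0,"ax": 0,"ay": 0,"az": 0,"claw": -0.3},{"tx": 0,"ty": -0.6,"tz": 0,"ax": 0,"ay": 0,"az": 0,"claw": -0.3},{"tx": 0,"ty": -0.6,"tz": 0,"ax": 0,"ay": 0,"az": 0,"claw": -0.3},{"tx": 0,"ty": -0.6,"tz": 0,"ax": 0,"ay": 0,"az": 0,"claw": -0.3},{"tx": 0,"ty": -0.6,"tz": 0,"ax": 0,"ay": 0,"az": 0,"claw": -0.3},{"tx": 0,"ty": -0.6,"tz": 0,"ax": 0,"ay": 0,"az": 0,"claw": -0.3},{"tx": 0,"ty": -0.6,"tz": 0,"ax": 0,"ay": 0,"az": 0,"claw": -0.3},{"tx": 0,"ty": -0.6,"tz": 0,"ax": 0,"ay": 0,"az": 0,"claw": -0.3},{"tx": 0,"ty": -0.6,"tz": 0,"ax": 0,"ay": 0,"az": 0,"claw": -0.3},{"tx": 0,"ty": -0.6,"tz": 0,"ax": 0,"ay": 0,"az": 0,"claw": -0.3}]'

```text
clock: 9.3
tool_pos: [544.1, 32.3, 76.3]
ee_rot: [1.0, -0.031, 0.0, 0.0]
force: [0.3, -2.2, 0.3]
finger_gap: 0.645
```

>>> arm_command --targets '[{"tx": 0,"ty": -0.4,"tz": 0,"ax": 0,"ay": 0,"az": 0,"claw": -0.3},{"tx": 0,"ty": -0.4,"tz": 0,"ax": 0,"ay": 0,"az": 0,"claw": -0.3},{"tx": 0,"ty": -0.4,"tz": 0,"ax": 0,"ay": 0,"az": 0,"claw": -0.3},{"tx": 0,"ty": -0.3,"tz": 0,"ax": 0,"ay": 0,"az": 0,"claw": -0.3},{"tx": 0,"ty": -0.3,"tz": 0,"ax": 0,"ay": 0,"az": 0,"claw": -0.3},{"tx": 0,"ty": -0.2,"tz": 0,"ax": 0,"ay": 0,"az": 0,"claw": -0.3},{"tx": 0,"ty": -0.2,"tz": 0,"ax": 0,"ay": 0,"az": 0,"claw": -0.3},{"tx": 0,"ty": -0.2,"tz": 0,"ax": 0,"ay": 0,"az": 0,"claw": -0.3},{"tx": 0,"ty": -0.1,"tz": 0,"ax": 0,"ay": 0,"az": 0,"claw": -0.3},{"tx": 0,"ty": -0.1,"tz": 0,"ax": 0,"ay": 0,"az": 0,"claw": -0.3}]'

```text
clock: 10.3
tool_pos: [545.7, 57.8, 76.2]
ee_rot: [1.0, -0.032, -0.0, 0.0]
force: [-0.4, -3.3, 0.2]
finger_gap: 0.653
```

```bash
python3 look.py l3 262
```

```text
[545.7  57.8  76.2] [-0.4 -3.3  0.2]Traceback (most recent call last):
  File "look.py", line 12, in <module>
    cs,_=cv2.findContours(m,0,1);k=max(cs,key=cv2.contourArea);q=W[k[:,0,1],k[:,0,0],:2].astype(np.float32)
                                   ~~~^^^^^^^^^^^^^^^^^^^^^^^^
ValueError: max() iterable argument is empty
```

View pics/l3t.png

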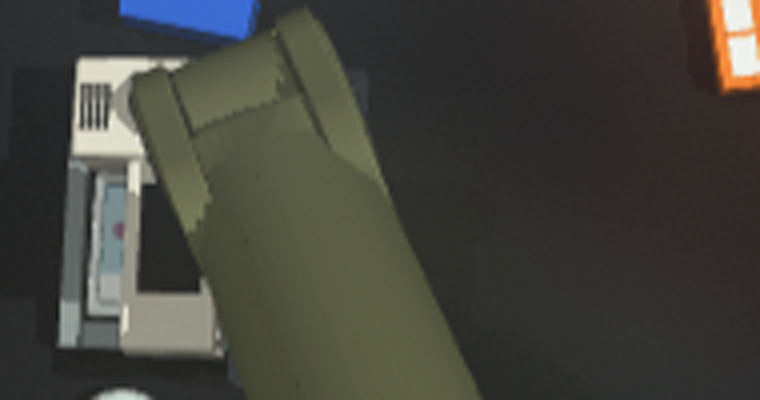

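The leading edge shows past the bridge at about crop x=92, a few mm from the stop face at about x=85. I'll keep going in small steps.

>>> arm_command --targets '[{"tx": 0,"ty": -0.08,"tz": 0,"ax": 0,"ay": 0,"az": 0,"claw": -0.3},{"tx": 0,"ty": -0.08,"tz": 0,"ax": 0,"ay": 0,"az": 0,"claw": -0.3},{"tx": 0,"ty": -0.08,"tz": 0,"ax": 0,"ay": 0,"az": 0,"claw": -0.3},{"tx": 0,"ty": -0.08,"tz": 0,"ax": 0,"ay": 0,"az": 0,"claw": -0.3},{"tx": 0,"ty": -0.08,"tz": 0,"ax": 0,"ay": 0,"az": 0,"claw": -0.3},{"tx": 0,"ty": -0.08,"tz": 0,"ax": 0,"ay": 0,"az": 0,"claw": -0.3},{"tx": 0,"ty": 0,"tz": 0,"ax": 0,"ay": 0,"az": 0,"claw": -0.3},{"tx": 0,"ty": 0,"tz": 0,"ax": 0,"ay": 0,"az": 0,"claw": -0.3},{"tx": 0,"ty": 0,"tz": 0,"ax": 0,"ay": 0,"az": 0,"claw": -0.3},{"tx": 0,"ty": 0,"tz": 0,"ax": 0,"ay": 0,"az": 0,"claw": -0.3}]'

```text
clock: 11.4
tool_pos: [546.0, 62.1, 76.2]
ee_rot: [0.999, -0.032, -0.0, 0.0]
force: [0.4, -4.3, 0.4]
finger_gap: 0.652
```

>>> arm_command --targets '[{"tx": 0,"ty": -0.08,"tz": 0,"ax": 0,"ay": 0,"az": 0,"claw": -0.3},{"tx": 0,"ty": -0.08,"tz": 0,"ax": 0,"ay": 0,"az": 0,"claw": -0.3},{"tx": 0,"ty": -0.08,"tz": 0,"ax": 0,"ay": 0,"az": 0,"claw": -0.3},{"tx": 0,"ty": -0.08,"tz": 0,"ax": 0,"ay": 0,"az": 0,"claw": -0.3},{"tx": 0,"ty": 0,"tz": 0,"ax": 0,"ay": 0,"az": 0,"claw": -0.3},{"tx": 0,"ty": 0,"tz": 0,"ax": 0,"ay": 0,"az": 0,"claw": -0.3},{"tx": 0,"ty": 0,"tz": 0,"ax": 0,"ay": 0,"az": 0,"claw": -0.3},{"tx": 0,"ty": 0,"tz": 0,"ax": 0,"ay": 0,"az": 0,"claw": -0.3},{"tx": 0,"ty": 0,"tz": 0,"ax": 0,"ay": 0,"az": 0,"claw": -0.3},{"tx": 0,"ty": 0,"tz": 0,"ax": 0,"ay": 0,"az": 0,"claw": -0.3}]'

```text
clock: 12.4
tool_pos: [546.1, 62.6, 76.2]
ee_rot: [0.999, -0.032, -0.0, 0.002]
force: [-1.5, -10.4, 3.3]
finger_gap: 0.646
```

The arm stalled at y=62.6 (62–63 predicted) with the force rising to 10 N, so the carrier is at the stop. One small extra push to seat it, then back off.

>>> arm_command --targets '[{"tx": 0,"ty": -0.08,"tz": 0,"ax": 0,"ay": 0,"az": 0,"claw": -0.3},{"tx": 0,"ty": -0.08,"tz": 0,"ax": 0,"ay": 0,"az": 0,"claw": -0.3},{"tx": 0,"ty": 0,"tz": 0,"ax": 0,"ay": 0,"az": 0,"claw": -0.3},{"tx": 0,"ty": 0,"tz": 0,"ax": 0,"ay": 0,"az": 0,"claw": -0.3},{"tx": 0,"ty": 0,"tz": 0,"ax": 0,"ay": 0,"az": 0,"claw": -0.3},{"tx": 0,"ty": 0,"tz": 0,"ax": 0,"ay": 0,"az": 0,"claw": -0.3},{"tx": 0,"ty": 0,"tz": 0,"ax": 0,"ay": 0,"az": 0,"claw": -0.3},{"tx": 0,"ty": 0,"tz": 0,"ax": 0,"ay": 0,"az": 0,"claw": -0.3},{"tx": 0,"ty": 0,"tz": 0,"ax": 0,"ay": 0,"az": 0,"claw": -0.3},{"tx": 0,"ty": 0,"tz": 0,"ax": 0,"ay": 0,"az": 0,"claw": -0.3}]'

```text
clock: 13.4
tool_pos: [546.2, 62.7, 76.2]
ee_rot: [0.999, -0.032, -0.001, 0.003]
force: [-2.3, -12.4, 5.0]
finger_gap: 0.655
```

>>> arm_command --targets '[{"tx": 0,"ty": 0.3,"tz": 0,"ax": 0,"ay": 0,"az": 0,"claw": -0.3},{"tx": 0,"ty": 1.0,"tz": 0,"ax": 0,"ay": 0,"az": 0,"claw": -0.3},{"tx": 0,"ty": 1.0,"tz": 0,"ax": 0,"ay": 0,"az": 0,"claw": -0.3},{"tx": 0,"ty": 1.0,"tz": 0,"ax": 0,"ay": 0,"az": 0,"claw": -0.3},{"tx": 0,"ty": 0,"tz": -1.0,"ax": 0,"ay": 0,"az": 0,"claw": -0.3},{"tx": 0,"ty": 0,"tz": -2.5,"ax": 0,"ay": 0,"az": 0,"claw": -0.3},{"tx": 0,"ty": 0,"tz": -2.5,"ax": 0,"ay": 0,"az": 0,"claw": -0.3},{"tx": 0,"ty": 0,"tz": -2.5,"ax": 0,"ay": 0,"az": 0,"claw": 1},{"tx": 0,"ty": 0,"tz": -2.5,"ax": 0,"ay": 0,"az": 0,"claw": 1},{"tx": 0,"ty": 0,"tz": -2.0,"ax": 0,"ay": 0,"az": 0,"claw": 1}]'

```text
clock: 14.4
tool_pos: [544.6, 35.4, 208.6]
ee_rot: [1.0, -0.031, 0.001, -0.0]
force: [0.3, -0.2, -0.4]
finger_gap: 0.461
```

>>> arm_command --targets '[{"tx": 0,"ty": 2.5,"tz": -1,"ax": 0,"ay": 0,"az": 0,"claw": 1},{"tx": 0,"ty": 2.5,"tz": -1,"ax": 0,"ay": 0,"az": 0,"claw": 1},{"tx": 0,"ty": 2.5,"tz": 0,"ax": 0,"ay": 0,"az": 0,"claw": 1},{"tx": 0,"ty": 2.5,"tz": 0,"ax": 0,"ay": 0,"az": 0,"claw": 1},{"tx": 0,"ty": 2.5,"tz": 0,"ax": 0,"ay": 0,"az": 0,"claw": 1},{"tx": 0,"ty": 2.5,"tz": 0,"ax": 0,"ay": 0,"az": 0,"claw": 1},{"tx": 0,"ty": 2.5,"tz": 0,"ax": 0,"ay": 0,"az": 0,"claw": 1},{"tx": 0,"ty": 0,"tz": 0,"ax": 0,"ay": 0,"az": 0,"claw": 1},{"tx": 0,"ty": 0,"tz": 0,"ax": 0,"ay": 0,"az": 0,"claw": 1},{"tx": 0,"ty": 0,"tz": 0,"ax": 0,"ay": 0,"az": 0,"claw": 1}]'

```text
clock: 15.4
tool_pos: [533.5, -138.4, 226.7]
ee_rot: [1.0, -0.03, 0.0, -0.0]
force: [-0.7, 0.2, 0.1]
finger_gap: 0.004
```

```bash
sed -i 's/^W=cloud(t).*/sys.exit()/' look.py; sed -i 's/(760,400)/(760,400)/' look.py; python3 look.py l4 0
```

```text
[ 533.5 -138.4  226.7] [-0.7  0.2  0.1]
```

View pics/l4t.png

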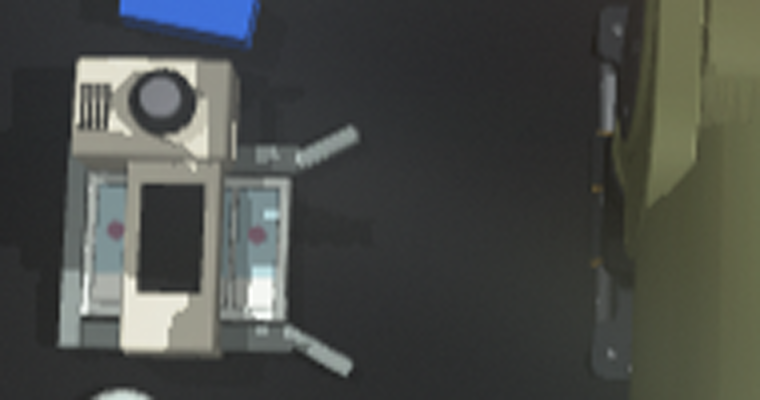

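View pics/l4s.png

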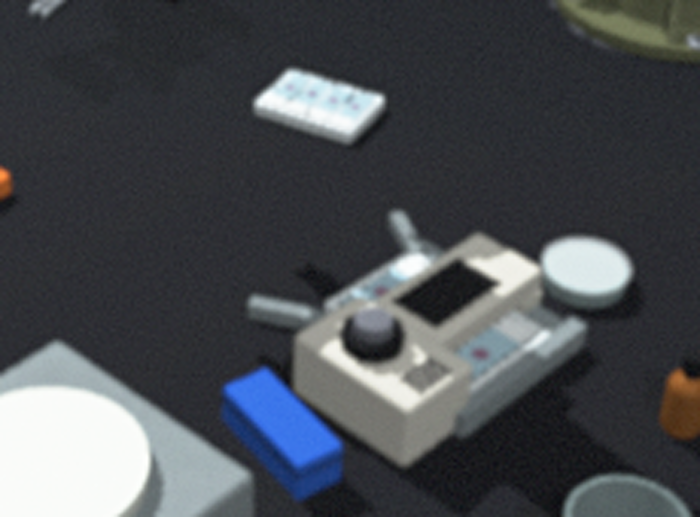

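Top view: the carrier is flat in the lane. Its leading edge is against the stop (crop x≈83) and its trailing edge is at the rail throat (x≈290). The button is at crop (161,98). Next, the button position from both views.

```bash
python3 - <<'E'
from h import *
t=np.load('/tmp/top.npy',allow_pickle=True).item();s=np.load('/tmp/scene.npy',allow_pickle=True).item()
print('button top',on(t,210+161/4,190+97/4,72)[:2],'scene',on(s,230+377/3.043,190+325/3.041,72)[:2])
for y in(180,245,320):print('trail',on(t,210+290/4,190+y/4,16)[:2],'lead',on(t,210+(87-4*(y-180)/140)/4,190+y/4,16)[:2])
W=cloud(t);m=(W[...,2]>64)&(W[...,2]<80);m[:,:235]=0;m[:,268:]=0;m[:200]=0;m[230:]=0
print(W[m].mean(0),np.median(W[m][:,2]))
c=W[210:219,246:255,2];print(c.mean())
E
```

```text
button top [634.80212615 143.27901049] scene [641.94196727 154.96247253]
trail [591.18116012  68.75327294] lead [594.87704052 199.09151495]
trail [549.00833504  69.39408013] lead [552.69055897 200.1314902 ]
trail [500.97258672  70.12823535] lead [504.63905634 201.32656044]
[634.60695916 145.24904376  70.32556822] 70.8049000458659
83.63923927866972
```

```bash
python3 - <<'E'
from h import *
for n in('top','scene'):
    d=np.load(f'/tmp/{n}.npy',allow_pickle=True).item();W=cloud(d)
    m=(abs(W[...,0]-635)<35)&(abs(W[...,1]-146)<35)
    for lo,hi in((60,66),(66,69),(69,75),(75,100)):
        k=m&(W[...,2]>lo)&(W[...,2]<hi);p=W[k]
        if len(p):v,u=np.nonzero(k);print(n,lo,hi,len(p),p.mean(0).round(1),p.min(0).round(1),p.max(0).round(1),'uv',u.mean().round(1),v.mean().round(1))
E
```

```text
top 60 66 73 [634.2 144.1  61.9] [617.  125.4  60. ] [656.1 165.3  65.5] uv 250.5 215.4
top 66 69 21 [634.1 145.8  67.8] [623.7 134.5  66.1] [646.9 156.7  68.8] uv 249.5 215.0
top 69 75 60 [635.4 145.   71.8] [623.3 134.   69.3] [645.9 156.2  75. ] uv 249.6 214.0
top 75 100 1 [637.1 143.4  75.5] [637.1 143.4  75.5] [637.1 143.4  75.5] uv 250.0 213.0
scene 60 66 101 [644.1 151.5  61.7] [619.9 128.2  60.1] [657.8 169.8  65.7] uv 351.5 300.7
scene 66 69 25 [642.3 150.3  67.6] [626.  134.3  66.1] [650.6 160.7  69. ] uv 351.8 297.7
scene 69 75 83 [638.1 148.8  70.7] [625.9 136.2  69. ] [650.8 161.3  72.8] uv 352.6 295.0
```

>>> arm_command --targets '[{"tx": 0.95,"ty": -3.2,"tz": 0,"ax": 0,"ay": 0,"az": 0,"claw": 1},{"tx": 0.95,"ty": -3.2,"tz": 0,"ax": 0,"ay": 0,"az": 0,"claw": 1},{"tx": 0.95,"ty": -3.2,"tz": 0,"ax": 0,"ay": 0,"az": 0,"claw": 1},{"tx": 0.95,"ty": -3.2,"tz": 0,"ax": 0,"ay": 0,"az": 0,"claw": 1},{"tx": 0.95,"ty": -3.2,"tz": 0,"ax": 0,"ay": 0,"az": 0,"claw": 1},{"tx": 0.95,"ty": -3.2,"tz": 0,"ax": 0,"ay": 0,"az": 0,"claw": 1},{"tx": 0.95,"ty": -3.2,"tz": 0,"ax": 0,"ay": 0,"az": 0,"claw": 1},{"tx": 0.95,"ty": -3.2,"tz": 0,"ax": 0,"ay": 0,"az": 0,"claw": 1},{"tx": 0.95,"ty": -3.2,"tz": 0,"ax": 0,"ay": 0,"az": 0,"claw": 1},{"tx": 0,"ty": 0,"tz": 0,"ax": 0,"ay": 0,"az": 0,"claw": 1}]'

```text
clock: 16.5
tool_pos: [635.9, 149.7, 226.4]
ee_rot: [1.0, -0.027, -0.0, -0.003]
force: [-0.5, 0.5, 0.2]
finger_gap: 0.005
```

>>> arm_command --targets '[{"tx": 0,"ty": 0,"tz": 1,"ax": 0,"ay": 0,"az": 0,"claw": 1},{"tx": 0,"ty": 0,"tz": 1,"ax": 0,"ay": 0,"az": 0,"claw": 1},{"tx": 0,"ty": 0,"tz": 1,"ax": 0,"ay": 0,"az": 0,"claw": 1},{"tx": 0,"ty": 0,"tz": 1,"ax": 0,"ay": 0,"az": 0,"claw": 1},{"tx": 0,"ty": 0,"tz": 1,"ax": 0,"ay": 0,"az": 0,"claw": 1},{"tx": 0,"ty": 0,"tz": 0.9,"ax": 0,"ay": 0,"az": 0,"claw": 1},{"tx": 0,"ty": 0,"tz": 0.7,"ax": 0,"ay": 0,"az": 0,"claw": 1},{"tx": 0,"ty": 0,"tz": 0.4,"ax": 0,"ay": 0,"az": 0,"claw": 1},{"tx": 0,"ty": 0,"tz": 0,"ax": 0,"ay": 0,"az": 0,"claw": 1},{"tx": 0,"ty": 0,"tz": 0,"ax": 0,"ay": 0,"az": 0,"claw": 1}]'

```text
clock: 17.5
tool_pos: [636.8, 142.0, 156.5]
ee_rot: [1.0, -0.031, 0.0, -0.0]
force: [0.5, 0.3, 0.9]
finger_gap: 0.008
```

>>> arm_command --targets '[{"tx": -0.05,"ty": -0.2,"tz": 0.3,"ax": 0,"ay": 0,"az": 0,"claw": 1},{"tx": 0,"ty": -0.2,"tz": 0.3,"ax": 0,"ay": 0,"az": 0,"claw": 1},{"tx": 0,"ty": 0,"tz": 0.3,"ax": 0,"ay": 0,"az": 0,"claw": 1},{"tx": 0,"ty": 0,"tz": 0.3,"ax": 0,"ay": 0,"az": 0,"claw": 1},{"tx": 0,"ty": 0,"tz": 0.2,"ax": 0,"ay": 0,"az": 0,"claw": 1},{"tx": 0,"ty": 0,"tz": 0.2,"ax": 0,"ay": 0,"az": 0,"claw": 1},{"tx": 0,"ty": 0,"tz": 0.2,"ax": 0,"ay": 0,"az": 0,"claw": 1},{"tx": 0,"ty": 0,"tz": 0.1,"ax": 0,"ay": 0,"az": 0,"claw": 1},{"tx": 0,"ty": 0,"tz": 0.1,"ax": 0,"ay": 0,"az": 0,"claw": 1},{"tx": 0,"ty": 0,"tz": 0,"ax": 0,"ay": 0,"az": 0,"claw": 1}]'

```text
clock: 18.5
tool_pos: [636.3, 145.9, 136.4]
ee_rot: [1.0, -0.031, -0.0, 0.0]
force: [-2.0, -0.5, 4.0]
finger_gap: 0.007
```

>>> arm_command --targets '[{"tx": 0,"ty": 0,"tz": 0.05,"ax": 0,"ay": 0,"az": 0,"claw": 1},{"tx": 0,"ty": 0,"tz": 0.05,"ax": 0,"ay": 0,"az": 0,"claw": 1},{"tx": 0,"ty": 0,"tz": 0.05,"ax": 0,"ay": 0,"az": 0,"claw": 1},{"tx": 0,"ty": 0,"tz": 0,"ax": 0,"ay": 0,"az": 0,"claw": 1},{"tx": 0,"ty": 0,"tz": 0,"ax": 0,"ay": 0,"az": 0,"claw": 1},{"tx": 0,"ty": 0,"tz": 0,"ax": 0,"ay": 0,"az": 0,"claw": 1},{"tx": 0,"ty": 0,"tz": 0,"ax": 0,"ay": 0,"az": 0,"claw": 1},{"tx": 0,"ty": 0,"tz": 0,"ax": 0,"ay": 0,"az": 0,"claw": 1},{"tx": 0,"ty": 0,"tz": 0,"ax": 0,"ay": 0,"az": 0,"claw": 1},{"tx": 0,"ty": 0,"tz": 0,"ax": 0,"ay": 0,"az": 0,"claw": 1}]'

```text
clock: 19.5
tool_pos: [636.3, 145.9, 136.1]
ee_rot: [1.0, -0.031, 0.0, 0.0]
force: [-5.2, -2.8, 10.5]
finger_gap: 0.005
```

The button stopped at exactly 6 mm of travel and the force doubled past 5 N. I'll press slightly harder to be sure, then release and retreat.

>>> arm_command --targets '[{"tx": 0,"ty": 0,"tz": 0.05,"ax": 0,"ay": 0,"az": 0,"claw": 1},{"tx": 0,"ty": 0,"tz": 0.05,"ax": 0,"ay": 0,"az": 0,"claw": 1},{"tx": 0,"ty": 0,"tz": 0,"ax": 0,"ay": 0,"az": 0,"claw": 1},{"tx": 0,"ty": 0,"tz": 0,"ax": 0,"ay": 0,"az": 0,"claw": 1},{"tx": 0,"ty": 0,"tz": 0,"ax": 0,"ay": 0,"az": 0,"claw": 1},{"tx": 0,"ty": 0,"tz": 0,"ax": 0,"ay": 0,"az": 0,"claw": 1},{"tx": 0,"ty": 0,"tz": 0,"ax": 0,"ay": 0,"az": 0,"claw": 1},{"tx": 0,"ty": 0,"tz": 0,"ax": 0,"ay": 0,"az": 0,"claw": 1},{"tx": 0,"ty": 0,"tz": 0,"ax": 0,"ay": 0,"az": 0,"claw": 1},{"tx": 0,"ty": 0,"tz": 0,"ax": 0,"ay": 0,"az": 0,"claw": 1}]'

```text
clock: 20.5
tool_pos: [636.3, 145.9, 136.0]
ee_rot: [1.0, -0.032, 0.0, 0.001]
force: [-6.0, -2.4, 15.0]
finger_gap: 0.005
```

>>> arm_command --targets '[{"tx": 0,"ty": 0,"tz": -0.3,"ax": 0,"ay": 0,"az": 0,"claw": 1},{"tx": 0,"ty": 0,"tz": -0.5,"ax": 0,"ay": 0,"az": 0,"claw": 1},{"tx": 0,"ty": 0,"tz": -1,"ax": 0,"ay": 0,"az": 0,"claw": 1},{"tx": 0,"ty": 0,"tz": -1.5,"ax": 0,"ay": 0,"az": 0,"claw": 1},{"tx": 0,"ty": 0,"tz": -2,"ax": 0,"ay": 0,"az": 0,"claw": 1},{"tx": 0,"ty": 0,"tz": -2,"ax": 0,"ay": 0,"az": 0,"claw": 1},{"tx": 0,"ty": 0,"tz": -2,"ax": 0,"ay": 0,"az": 0,"claw": 1},{"tx": 0,"ty": 0,"tz": -1,"ax": 0,"ay": 0,"az": 0,"claw": 1},{"tx": 0,"ty": 0,"tz": 0,"ax": 0,"ay": 0,"az": 0,"claw": 1},{"tx": 0,"ty": 0,"tz": 0,"ax": 0,"ay": 0,"az": 0,"claw": 1}]'

```text
clock: 21.5
tool_pos: [636.3, 145.8, 236.3]
ee_rot: [1.0, -0.031, -0.0, 0.0]
force: [0.8, 0.4, -0.3]
finger_gap: 0.005
```

>>> arm_command --targets '[{"tx": -0.8,"ty": 3,"tz": 0,"ax": 0,"ay": 0,"az": 0,"claw": 1},{"tx": -0.8,"ty": 3,"tz": 0,"ax": 0,"ay": 0,"az": 0,"claw": 1},{"tx": -0.8,"ty": 3,"tz": 0,"ax": 0,"ay": 0,"az": 0,"claw": 1},{"tx": -0.8,"ty": 3,"tz": 0,"ax": 0,"ay": 0,"az": 0,"claw": 1},{"tx": -0.8,"ty": 3,"tz": 0,"ax": 0,"ay": 0,"az": 0,"claw": 1},{"tx": -0.8,"ty": 3,"tz": 0,"ax": 0,"ay": 0,"az": 0,"claw": 1},{"tx": -0.8,"ty": 3,"tz": 0,"ax": 0,"ay": 0,"az": 0,"claw": 1},{"tx": -0.8,"ty": 3,"tz": 0,"ax": 0,"ay": 0,"az": 0,"claw": 1},{"tx": -0.8,"ty": 3,"tz": 0,"ax": 0,"ay": 0,"az": 0,"claw": 1},{"tx": 0,"ty": 0,"tz": 0,"ax": 0,"ay": 0,"az": 0,"claw": 1}]'

```text
clock: 22.5
tool_pos: [545.3, -125.0, 235.1]
ee_rot: [0.999, -0.036, -0.002, 0.001]
force: [0.2, -0.7, -0.3]
finger_gap: 0.005
```

```bash
python3 look.py l5 0
```

```text
[ 545.3 -125.   235.1] [ 0.2 -0.7 -0.3]
```

View pics/l5t.png

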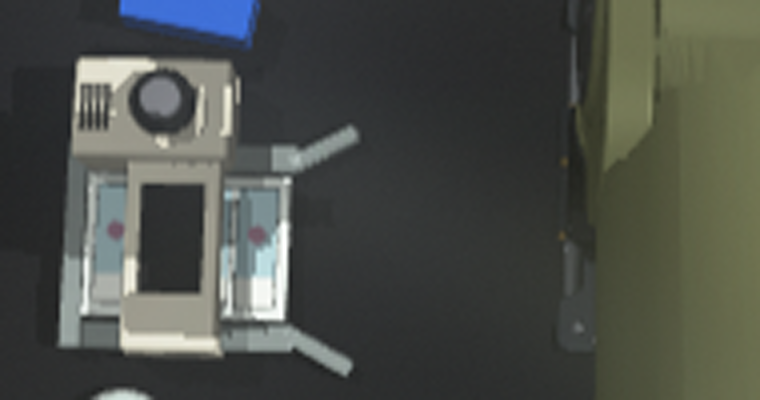

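The carrier is still home (edges at crop x≈83 and 290), the button is up again, and the dish and slide box have not moved. Handing in.

```bash
python3 -c "
from cell import robot
print(robot.sign_off())"
```

```text
the job is handed in; nothing more can be done
None
```

The carrier is home against the stop, and the start button was pressed all the way down and released. I handed the job in at about 22.7 s of the 67 s allowed; the sign-off gives no verdict.

- **Push:** I pushed the carrier flat along the bench with both fingertips on its trailing side. It squared up to the lane, and I drifted it about 11 mm sideways onto the centre line. I then pushed it under the bridge until it stalled where predicted, at 12 N. I never gripped or lifted it.
- **Button:** The closed fingertips pressed it down to TCP z = 136 mm, which is the full 6 mm of travel. It held there at 15 N, against the 5 N needed, and then I let it go.
- **Final check:** The last top view, with the arm clear, shows the carrier's edges unchanged against the stop. The button looks up in that view, though I did not measure its height after release. The dish and slide box are where they were; I did not check the other loose ware again, but the arm passed nowhere near it at bench height.
- **Disagreement:** The two cameras placed the button 3–4 mm apart. I pressed near the midpoint, which is well within the 26 mm button.

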